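Slide the grater insert under the sprung clips of its bed

ROBOT

A 6-joint arm with a two-finger parallel gripper is mounted at the origin on the work surface. World frame = base frame: x ahead of the robot, y to its left, z up, the work surface at z = 0. Lengths are in m, angles in degrees, forces in N, time in s.
With the tool pointing down it reaches from about 0.375 to 0.9 m from the base axis. Payload 3.1 kg.
Tool frame: the origin (TCP) lies at the very end of the fingers, on their centre line; the grasp point (between the pads) lies 19 mm behind it (grasp_offset is the distance from the TCP to the grasp point, in m); z points along the fingers, y is the direction in which the jaws open and shut (so a half turn about z gives the same grasp; the last joint's range is limited). The gripper opens to 87 mm and grips with 3 to 60 N. Pads are 19 mm wide; open, the fingers measure 117 mm over their backs; the gripper's body (75 mm by 190 mm) begins 51 mm behind the grasp point.
Start: joints at [60.017, 30.224, 82.088, -0, 67.689, -10.227], TCP at [0.211, 0.588, 0.223] pointing down, gripper open.
Joint ranges: [-176.69, 176.69], [-43.24, 126.21], [12.49, 139.97], [-82, 262], [0, 151.66], [-163.58, 163.58]. Speed limits (degrees/s): [159.86, 159.86, 180, 180, 180, 180].

INTERFACE

Orientations are given as a 3x3 rotation matrix whose columns are the frame's x, y, z axes.
In Python, from rig import * gives the robot as it stands. The module is installed in compiled form; this text tells all that it offers.
- The arm moves only by the tool play_rows, never from a script. Its argument "plan" is a list that holds one entry, the list of rows, each a list of 7 numbers: the shift along the world's x, y, z each as a share of 5 cm, from -1 to 1, then the turn, a rotation vector about the world's x, y, z each as a share of pi rad, from -1 to 1, then the gripper's target within -1 to 1 (fully open at 1, half-way at 0, shut at -1). A call has 1 to 12 rows; each row shifts and turns the commanded pose from where the row before left it; what a row does not reach is not made up. A row lasts 1/10 s, in which the tool goes at most 50 mm and 8.59 degrees, less where a joint would pass 70% of its speed; a pose out of reach is approached as far as the arm can. A call with a number of a shift or a turn outside -1 to 1 is refused whole. A call with a gripper value outside its range is refused whole. The fingers move at their own pace and stop on an object; the grip force is fixed at half the most. Time passes only in rows, so rows that do not move let the fingers close. It gives the time, the measured TCP pose, the force and the opening at its end, in the units of the state.
- read_state(): the state, without advancing time (a new reading comes with each control period).
- capture(name): name is "scene" or "top"; returns the picture (480x640x3 uint8, red, green, blue); there is no depth.
- camera_params(name): a dict with "intrinsics" (3x3 intrinsics, pixels), "R" (3x3) and "t" (3): a world point X has camera coordinates R X + t. Camera axes: x right, y down, z forward; pixel columns grow to the right and rows downward; lengths in m; the calibration is good to about 2 mm. A picture is of the moment at which its call begins. camera_params takes no time and is no camera call.
- hand_in(): hands the job in, once; it reports no verdict.
The state is a dict: "time_s": time; "joint_positions": joint angles; "qvel": joint speeds; "tau": joint torques, N m; "position": TCP position; "tcp_rot": TCP orientation; "force": force on the tool from outside, world axes, zero at the start; "moment": the same for the moment, N m; "opening": opening from 0.0 (shut) to 1.0 (fully open).
Only numpy, scipy, OpenCV 4.12 (cv2) and the standard library are available. Lean on these libraries where they do the work, as an engineer would, in place of code of your own. Each camera call takes 0.05 s, during which the arm holds its last target. There are 200 camera calls.

TASK

Pick up the steel grater insert by its grip ridge, lay its front end flat in the open mouth of the white grater bed, and slide it in under the two sprung clips until both have ridden up over its front edge and snapped down into its two windows. Slide gently and stop when it meets the sprung bumper, since a hard shove cracks the plastic bed; then let go, leaving the other things on the shelf where they are.

Things in the scene. Friction and masses are not known exactly. Their poses are not given: they have to be found in the camera images.
- insert_grip (a point): Centre of the grip ridge of the loose grater insert: an upright grey plastic bar across the plate, 14 mm thick (x), 40 mm wide (y), 30 mm tall above the plate's top. This point is 15 mm below the ridge's top, 21 mm above the plate's underside, 100 mm behind its front edge, 20 mm ahead of its rear edge. x points along the plate to its front (windowed) end, z up.
- insert: Grater insert, about 170 g: flat steel plate 120 (x) by 60 (y) by 6 mm, studded on top; lies flat on the shelf, left or right. Origin under the plate's centre, axes as insert_grip (which is 40 mm behind, 21 mm up). Two square windows near the front edge: x = 24 to 44 mm, 9 to 27 mm either side of the centre line.
- bed: White plastic grater bed fixed to the shelf, x = -75 (open mouth, robot side) to +95 mm, 86 mm wide; origin under its centre line at shelf level. Slide along its +x. Floor 12 mm above the shelf. Rails 12 mm high leave a 63 mm wide channel from x = -50 mm inward. Over 20 N between insert and bed is too much. Seated: ridge centre 33 mm above the shelf, x = -68 to -42 mm.
- bed_mouth (a point): Centre of the mouth's outer edge, on the bed's floor (bed x = -75 mm, 12 mm above the shelf). Here the flared mouth is about 77 mm wide, narrowing to 63 mm within 25 mm.
- bed_inner (a point): Point on the bed's floor at bed x = 45 mm. The sprung rubber bumper's face lies within 13 mm of it, nearer or farther along x: its carriage is clamped anywhere there, not measured, to be found by feel. The bumper resists with 4 N, rising to 10 N over 3 mm of travel, then is a hard stop. Seated, the insert's front edge is at the bumper's face.
- clip_left (a joint): Hinge angle (rad) of the sprung steel clip at bed y = +18 mm: 0 down, about 0.15 riding on the insert, 0 again when snapped into its window. It sits on the bumper's carriage; its nose (10 mm wide, top 26 mm above the shelf) reaches 36 mm from the bumper's face towards the mouth.
- clip_right (a joint): The same for the clip at bed y = -18 mm. The insert rides both clips while its front edge is 32 to 3 mm short of the bumper's face (up to 8 N in all against the slide); nearer than 3 mm they snap down.
- spoon_a: stainless teaspoon, 125 mm long, lying flat between the grater bed and the insert; a bystander, origin at its underside
- spoon_b: second stainless teaspoon, 125 mm long, lying flat at the right; a bystander, origin at its underside
- scraper: lime silicone scraper, 220 mm long, lying flat at the left, 12 mm high; a bystander, origin at its underside
- sugar_bowl: brown ceramic sugar bowl with hinged lid, 92 mm across, 95 mm high; a bystander, origin at its underside
- mug: white mug, 80 mm across, 90 mm high; a bystander, origin at its underside
- soap: white soap bottle, 60 mm across, 170 mm high, left; a bystander, origin at its underside
- egg_cup: small white egg cup, 48 mm across, 50 mm high, right; a bystander, origin at its underside
Not all that is in view belongs to the job. Of the things that look like the insert, the larger one is meant.

How it is judged (in metres and radians):
On the way, in this order (a step that is already met when the one before it is completed fails the run):
1. the insert's front end lies in the channel of the bed, ahead of the clips, both clips still down (x of insert_grip in the frame of bed between -0.15 and -0.075 m and y of insert_grip in the frame of bed between -0.006 and 0.006 m and z of insert_grip in the frame of bed between 0.025 and 0.041 m and value of joint each of clip_left, clip_right below 0.05 rad), for 0.1 s.
2. both clips ride up on the insert (x of insert_grip in the frame of bed between -0.105 and -0.04 m and y of insert_grip in the frame of bed between -0.005 and 0.005 m and z of insert_grip in the frame of bed between 0.025 and 0.041 m and value of joint each of clip_left, clip_right above 0.1 rad), for 0.05 s.
At the end, for the whole second after the job is handed in: The insert lies flat in the bed (tilt under 0.06 rad, ridge centre 33 mm above the shelf within 3 mm, on the centre line within 4 mm, at bed x between -72 and -36 mm), both clips are down in its windows (under 0.05 rad), and it is released and at rest (x of insert_grip in the frame of bed between -0.072 and -0.036 m and y of insert_grip in the frame of bed between -0.004 and 0.004 m and z of insert_grip in the frame of bed between 0.03 and 0.036 m and value of joint each of clip_left, clip_right below 0.05 rad and angle between insert_grip's own z axis and vertical below 0.06 rad and linear speed of insert below 0.01 m/s); the robot touches nothing.
It fails at once if insert and bed pressed together with more than 20 N (contact force between insert and bed above 20 N).
It fails at once if a bystander moved more than 30 mm (distance of any of spoon_a, spoon_b, scraper, sugar_bowl, mug, soap, egg_cup from where it was at the start of the episode above 0.03 m).
It also fails if it takes over 64 s, if anything falls off the work surface, if the arm or the gripper's body presses on something with over 40 N, if the wrist force passes 120 N, or if a joint passes its speed limit or range.

## Working session

There is one attempt and no reset: what is moved stays moved. The work goes in short steps, Python scripts to look and compute and a tool call to move; the robot and the scene stay as the last step left them, time stands still between calls to the robot, and variables do not carry over. Pictures are saved under pics/ and viewed, about 8 in all and at most 12, crops included, and the job is handed in when it is done.

Besides the shell and the picture viewer there is one more tool, called after ">>>" as name(argument=value, ...), one argument or row to a line, values as JSON. play_rows: Moves the arm, as the interface text tells. Its arguments: {"type":"object","properties":{"plan":{"type":"array"}},"required":["plan"]}

```bash
mkdir -p pics; python3 - <<'E'
from rig import *
import cv2
for n in("top","scene"):
    cv2.imwrite(f"pics/{n}0.png",capture(n)[:,:,::-1]); print(camera_params(n))
s=read_state();print(s["time_s"],s["position"],s["tcp_rot"],s["force"])
E
```

```text
{'intrinsics': array([[544.79428108,   0.        , 319.19600288],
       [  0.        , 544.79428108, 231.48812303],
       [  0.        ,   0.        ,   1.        ]]), 'R': array([[-0.01906872, -0.999773  ,  0.00950393],
       [-0.99498022,  0.01804161, -0.09843204],
       [ 0.09823823, -0.0113332 , -0.99509839]]), 't': array([0.01302362, 0.60914378, 1.1770766 ])}
{'intrinsics': array([[549.11411569,   0.        , 322.68300414],
       [  0.        , 549.11411569, 241.42419169],
       [  0.        ,   0.        ,   1.        ]]), 'R': array([[ 0.76952146,  0.638454  ,  0.01460216],
       [ 0.49574418, -0.58278841, -0.64389081],
       [-0.40258469,  0.50272673, -0.76497804]]), 't': array([-0.46411559, -0.26020885,  1.52143828])}
0.1 [0.21089589 0.58763681 0.22165591] [[-9.41141855e-01  3.38010436e-01 -9.76728401e-04]
 [ 3.38011685e-01  9.41140303e-01 -1.74090807e-03]
 [ 3.30793368e-04 -1.96858706e-03 -9.99998008e-01]] [-0.35421201 -0.21959952 -0.31568815]
```

View pics/top0.png

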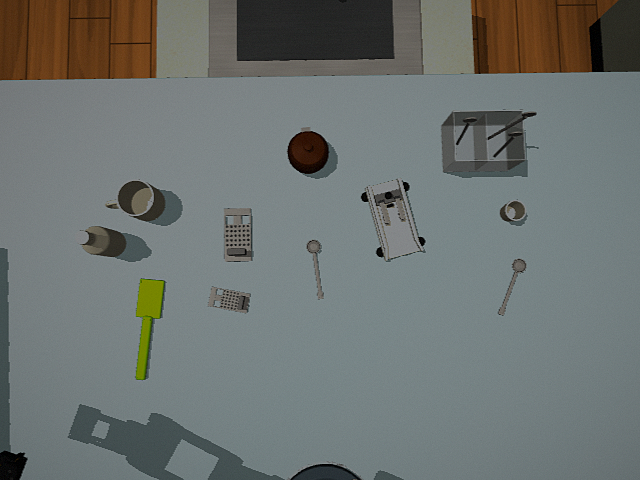

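View pics/scene0.png

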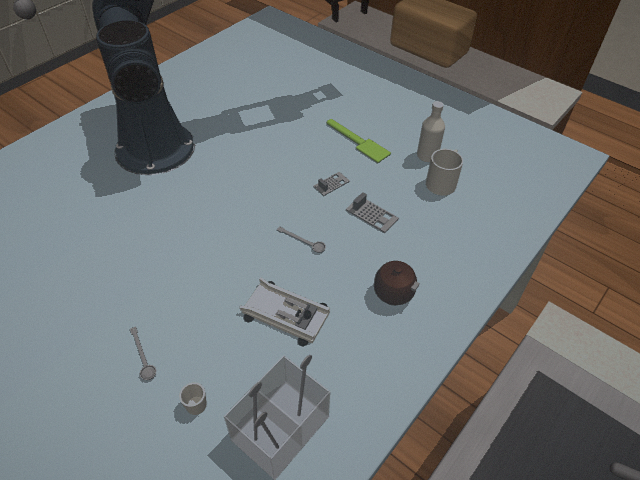

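The top view shows the large insert at about (238,235), with its windows up and its ridge at about (237,251). The bed is at about (397,220), mouth at the bottom. The smaller decoy is at (230,299). Next I'll enlarge both.

```bash
python3 - <<'E'
import cv2,numpy as np
a=cv2.imread("pics/top0.png")
A=cv2.resize(a[195:275,210:265],None,fx=7,fy=7,interpolation=cv2.INTER_CUBIC)
B=cv2.resize(a[175:265,355:430],None,fx=6,fy=6,interpolation=cv2.INTER_CUBIC)[:,:410]
B=cv2.resize(a[175:268,357:430],None,fx=6,fy=6,interpolation=cv2.INTER_CUBIC)
H=600
o=np.zeros((H,800,3),np.uint8); o[:560,:385]=A; o[:558,386:386+414]=B[:, :414]
for i in range(0,80,10): cv2.putText(o,str(195+i),(0,i*7+5),0,.35,(0,0,255)); cv2.line(o,(0,i*7),(384,i*7),(0,0,120) ,1) if i%20==0 else 0
for i in range(0,55,10): cv2.putText(o,str(210+i),(i*7,590),0,.35,(0,0,255));cv2.line(o,(i*7,0),(i*7,560),(0,0,120),1) if i%20==0 else 0
for i in range(0,93,10): cv2.putText(o,str(175+i),(386,i*6+5),0,.35,(0,0,255));cv2.line(o,(386,i*6),(799,i*6),(0,0,120),1) if i%20==0 else 0
for i in range(0,69,10): cv2.putText(o,str(357+i),(386+i*6,590),0,.35,(0,0,255));cv2.line(o,(386+i*6,0),(386+i*6,560),(0,0,120),1) if i%20==0 else 0
cv2.imwrite("pics/crop1.png",o)
E
```

```text
(no output)
```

View pics/crop1.png

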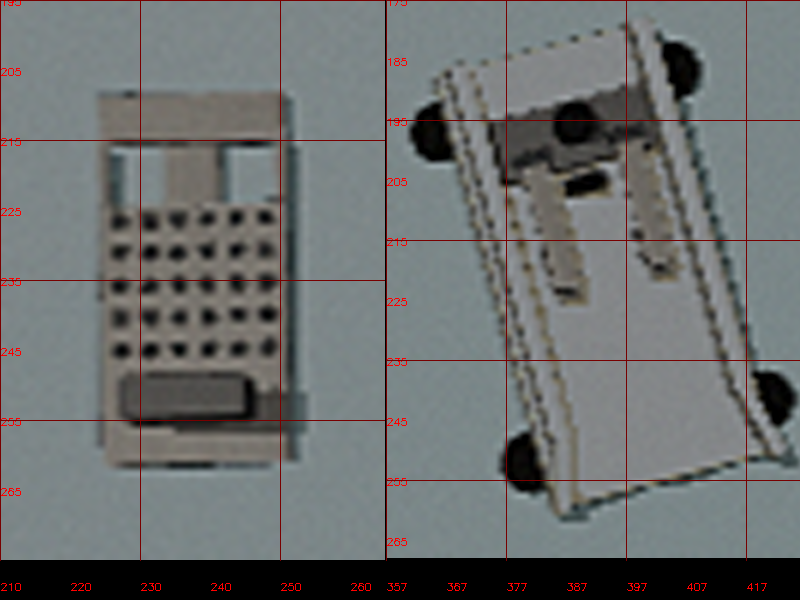

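```bash
cat > h.py <<'E'
import numpy as np,cv2
from rig import *
C={n:camera_params(n) for n in("top","scene")}
def proj(n,X):
    c=C[n];p=(np.atleast_2d(X)@c["R"].T+c["t"])@c["intrinsics"].T
    return p[:,:2]/p[:,2:]
def back(n,uv,z):
    c=C[n];d=np.linalg.solve(c["intrinsics"],[uv[0],uv[1],1]);o=-c["R"].T@c["t"];d=c["R"].T@d
    return o+d*(z-o[2])/d[2]
def A(x,y):return((x+.5)/7-.5+210,(y+.5)/7-.5+195)
def B(x,y):return((x-386+.5)/6-.5+357,(y+.5)/6-.5+175)
E
python3 - <<'E'
from h import *
np.set_printoptions(precision=4,suppress=True)
print("cam",-C["top"]["R"].T@C["top"]["t"])
m=np.array([[.06,.03],[.06,-.03],[-.06,.03],[-.06,-.03]])
P=np.array([back("top",A(*q),.006) for q in[(98,93),(281,93),(104,462),(287,461)]])[:,:2]
print(P)
ax=P[:2].mean(0)-P[2:].mean(0);print("len",np.hypot(*ax),"yaw",np.degrees(np.arctan2(ax[1],ax[0])),"c",P.mean(0), "w",np.linalg.norm(P[0]-P[1]))
R=np.array([back("top",A(*q),.036) for q in[(118,372),(250,373),(254,420),(122,424)]])[:,:2]
print("ridge",R,R.mean(0))
for nm,q,z in[("mouthL",(562,515),.012),("mouthR",(795,460),.012),("mouthLt",(562,510),.024),("mouthRt",(795,458),.024),("farL",(440,75),.024),("farR",(632,22),.024),("clipL",(570,302),.026),("clipR",(664,277),.026),("LinT",(470,75),.024),("LinB",(578,500),.024),("carrL",(497,122),.03),("carrR",(645,85),.03)]:
    print(nm,back("top",B(*q),z))
E
```

```text
cam [0.4907 0.0154 1.2311]
[[0.6694 0.217 ]
 [0.6683 0.1579]
 [0.5499 0.2153]
 [0.5492 0.1567]]
len 0.11931624319573408 yaw 0.6834730753740353 c [0.6092 0.1867] w 0.059165288336798745
ridge [[0.5766 0.206 ]
 [0.5755 0.1647]
 [0.5608 0.1635]
 [0.5603 0.2048]] [0.5683 0.1847]
mouthL [ 0.5433 -0.1467  0.012 ]
mouthR [ 0.5622 -0.2346  0.012 ]
mouthLt [ 0.5446 -0.1452  0.024 ]
mouthRt [ 0.5622 -0.2322  0.024 ]
farL [ 0.7082 -0.1045  0.024 ]
farR [ 0.7271 -0.1771  0.024 ]
clipL [ 0.6216 -0.1503  0.026 ]
clipR [ 0.6304 -0.1855  0.026 ]
LinT [ 0.708  -0.1157  0.024 ]
LinB [ 0.5482 -0.1512  0.024 ]
carrL [ 0.6891 -0.1246  0.03  ]
carrR [ 0.702  -0.1802  0.03  ]
```

```bash
cat > ov.py <<'E'
from h import *
def T(p,yaw,pts):
    c,s=np.cos(np.radians(yaw)),np.sin(np.radians(yaw));pts=np.array(pts,float)
    return np.c_[p[0]+c*pts[:,0]-s*pts[:,1],p[1]+s*pts[:,0]+c*pts[:,1],pts[:,2]]
def segs_bed():
    S=[]
    for s in(1,-1):
        S+=[[(-.05,s*.0315,.024),(.095,s*.0315,.024)],[(-.075,s*.0385,.024),(-.05,s*.0315,.024)],[(-.05,s*.0315,.012),(.0,s*.0315,.012)]]
    S+=[[(-.075,-.0385,.012),(-.075,.0385,.012)]]
    return S
def segs_ins():
    r=lambda x0,x1,y0,y1,z:[[(x0,y0,z),(x1,y0,z)],[(x1,y0,z),(x1,y1,z)],[(x1,y1,z),(x0,y1,z)],[(x0,y1,z),(x0,y0,z)]]
    return r(-.06,.06,-.03,.03,.006)+r(.024,.044,.009,.027,.006)+r(.024,.044,-.027,-.009,.006)+r(-.047,-.033,-.02,.02,.036)
def draw(img,n,box,f,items):
    x0,y0,x1,y1=box
    o=cv2.resize(img[y0:y1,x0:x1],None,fx=f,fy=f,interpolation=cv2.INTER_CUBIC)
    for p,yaw,S,col in items:
        for s in S:
            q=(proj(n,T(p,yaw,s))-[x0,y0]+.5)*f-.5
            q=np.round(q*16).astype(int)
            cv2.line(o,tuple(map(int,q[0])),tuple(map(int,q[1])),col,1,cv2.LINE_AA,4)
    return o
def sheet(tiles,W=800,H=600):
    o=np.zeros((H,W,3),np.uint8)
    for (x,y),t in tiles:
        t=t[:H-y,:W-x];o[y:y+t.shape[0],x:x+t.shape[1]]=t
    return o
E
python3 - <<'E'
from ov import *
t=cv2.imread("pics/top0.png");s=cv2.imread("pics/scene0.png")
d=np.array([.1647,.0492]);d/=np.hypot(*d);p=np.array([.553,-.190])+.075*d;print(p)
it=[(p,16.0,segs_bed(),(0,0,255)),((.6092,.1862),0.,segs_ins(),(0,0,255))]
cv2.imwrite("pics/ov1.png",sheet([((0,0),draw(t,"top",(357,170,430,268),4,it)),((300,0),draw(t,"top",(215,200,265,270),4,it)),((0,400),s[:0]),((0,395),draw(s,"scene",(235,270,335,350),2,it)) ,((505,0),draw(s,"scene",(340,185,405,235),4,it)),((300,290),draw(s,"scene",(235,273,335,350),4,it))]))
E
```

```text
[ 0.62486214 -0.16853299]
```

View pics/ov1.png

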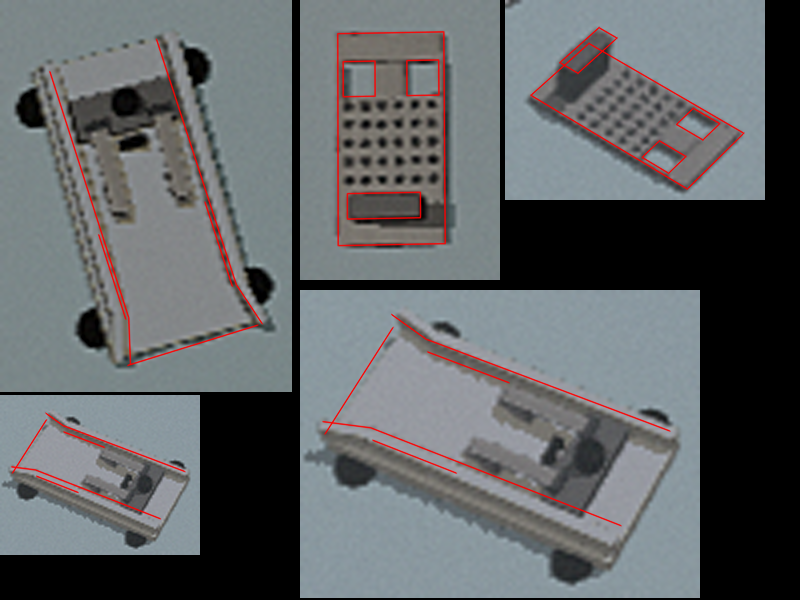

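The insert overlay fits: centre (0.609, 0.186), yaw about 0. The bed's yaw is still uncertain, between 13 and 17°, so I'll measure its long straight edges.

```bash
python3 - <<'E'
from ov import *
F=np.mean([capture("top").astype(float) for _ in range(6)],0);S=np.mean([capture("scene").astype(float) for _ in range(6)],0)
F=F[:,:,::-1].astype(np.uint8);S=S[:,:,::-1].astype(np.uint8);cv2.imwrite("pics/topm.png",F);cv2.imwrite("pics/scenem.png",S)
for n,I,(x0,y0,x1,y1) in(("top",F,(350,170,435,270)),("scene",S,(230,268,340,355)),("top",F,(215,200,260,270))):
    f=4;g=cv2.cvtColor(cv2.resize(I[y0:y1,x0:x1],None,fx=f,fy=f,interpolation=cv2.INTER_CUBIC),cv2.COLOR_BGR2GRAY)
    L=cv2.createLineSegmentDetector(cv2.LSD_REFINE_STD).detect(g)[0][:,0]
    for l in sorted(L,key=lambda l:-np.hypot(l[0]-l[2],l[1]-l[3]))[:16]:
        uv=(l.reshape(2,2)+.5)/f-.5+[x0,y0]
        a,b=[back(n,q,.024 if x0!=215 else .006)[:2] for q in uv]
        if a[0]>b[0]:a,b=b,a
        d=b-a
        print(n,"px",uv.round(1).ravel(),"len %.3f yaw %.1f"%(np.hypot(*d),np.degrees(np.arctan2(d[1],d[0]))),a.round(4),b.round(4))
o=cv2.resize(F[172:270,352:432],None,fx=6,fy=6,interpolation=cv2.INTER_CUBIC)
e=cv2.resize(S[290:345,235:300],None,fx=5,fy=5,interpolation=cv2.INTER_CUBIC)
e2=cv2.resize(S[285:350,275:337],None,fx=5,fy=5,interpolation=cv2.INTER_CUBIC)
cv2.imwrite("pics/crop2.png",sheet([((0,0),o),((485,0),e2),((485,330),cv2.resize(S[272:322,235:298],None,fx=5,fy=5,interpolation=cv2.INTER_CUBIC))]))
E
```

```text
top px [416.8 235.6 409.8 210.3] len 0.059 yaw 13.4 [ 0.5968 -0.2158] [ 0.6539 -0.2021]
top px [414.7 238.8 421.2 249.9] len 0.028 yaw 28.4 [ 0.5647 -0.2243] [ 0.5896 -0.2108]
top px [387.3 257.6 386.9 247.9] len 0.022 yaw 0.1 [ 0.549  -0.1483] [ 0.5705 -0.1482]
top px [388.6 246.  388.5 255.7] len 0.022 yaw -2.0 [ 0.553  -0.1512] [ 0.5746 -0.152 ]
top px [365.8 192.8 368.5 201.5] len 0.021 yaw 15.6 [ 0.6755 -0.1101] [ 0.6952 -0.1045]
top px [399.9 187.1 402.2 195.3] len 0.019 yaw 13.4 [ 0.6881 -0.1862] [ 0.7068 -0.1817]
top px [398.6 187.6 396.4 180. ] len 0.018 yaw 14.4 [ 0.7058 -0.1787] [ 0.7232 -0.1743]
top px [380.9 245.2 382.2 252.7] len 0.017 yaw 8.1 [ 0.5601 -0.1373] [ 0.5768 -0.1349]
top px [390.4 202.1 383.3 204. ] len 0.016 yaw -76.1 [ 0.6692 -0.1432] [ 0.6732 -0.1591]
top px [384.6 205.1 391.4 203.3] len 0.016 yaw -75.8 [ 0.6666 -0.1459] [ 0.6705 -0.1613]
top px [417.  229.  418.6 235.7] len 0.015 yaw 11.8 [ 0.5964 -0.2198] [ 0.6115 -0.2167]
top px [384.6 191.8 391.4 190.5] len 0.015 yaw -80.2 [ 0.6967 -0.147 ] [ 0.6994 -0.1622]
top px [412.3 236.  410.6 229.9] len 0.014 
[... 2398 characters left out ...]
 [0.6509 0.1811] [0.6519 0.2136]
top px [223.5 207.3 236.4 207.5] len 0.029 yaw 88.0 [0.6696 0.1881] [0.6706 0.2171]
top px [223.2 257.9 223.3 245.4] len 0.028 yaw -0.3 [0.556 0.218] [0.5841 0.2179]
top px [246.  256.5 235.1 256.1] len 0.025 yaw 86.9 [0.5582 0.1668] [0.5595 0.1913]
top px [238.8 207.5 248.5 207.5] len 0.022 yaw 89.1 [0.6691 0.1605] [0.6695 0.1825]
top px [250.  222.  250.1 213.2] len 0.020 yaw -1.4 [0.6361 0.1575] [0.6561 0.157 ]
top px [224.5 224.4 223.9 215.7] len 0.020 yaw 3.3 [0.6316 0.2151] [0.6515 0.2162]
top px [242.1 216.3 242.5 223.5] len 0.017 yaw 2.9 [0.6328 0.1745] [0.6493 0.1753]
top px [227.3 217.2 226.9 224.5] len 0.016 yaw -3.4 [0.6314 0.2095] [0.6478 0.2086]
```

View pics/crop2.png

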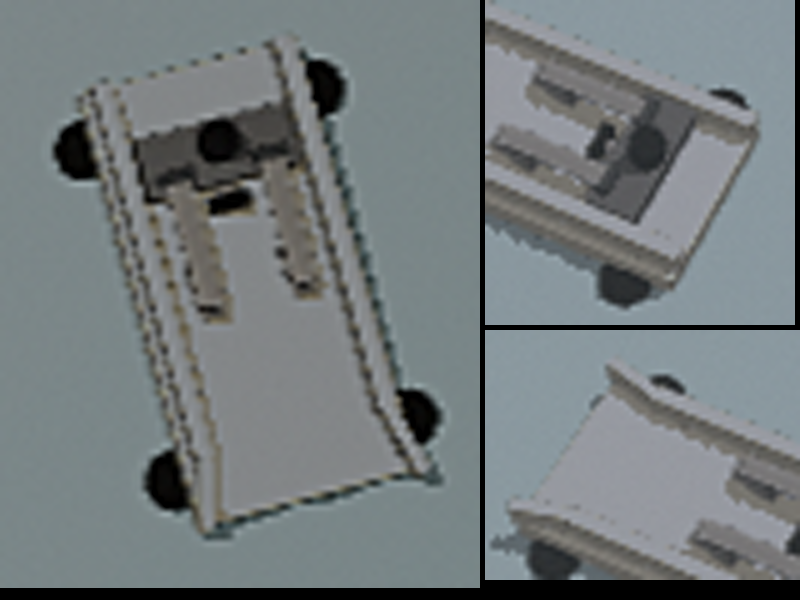

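Both bed edge directions agree on a yaw of about 14.0°. The insert's yaw is about -0.6°. I'll overlay a refined model to set the lateral position.

```bash
python3 - <<'E'
from ov import *
t=cv2.imread("pics/topm.png");s=cv2.imread("pics/scenem.png")
S=segs_bed()
for k in(1,-1): S+=[[(-.075,k*.043,.024),(.095,k*.043,.024)],[(-.075,k*.043,0.012),(.095,k*.043,.012)],[(0,k*.013,.026),(.04,k*.013,.026)],[(0,k*.023,.026),(.04,k*.023,.026)]]
S+=[[(.095,-.043,.012),(.095,.043,.012)]]
it=[((.6253,-.1682),14.,S,(0,0,255))]
cv2.imwrite("pics/ov2.png",sheet([((0,0),draw(t,"top",(355,172,432,267),6,it)[:,:]),((465,0),draw(s,"scene",(235,270,335,350),3,it)),((465,250),draw(s,"scene",(235,275,300,350),5,it))]))
E
```

```text
(no output)
```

View pics/ov2.png

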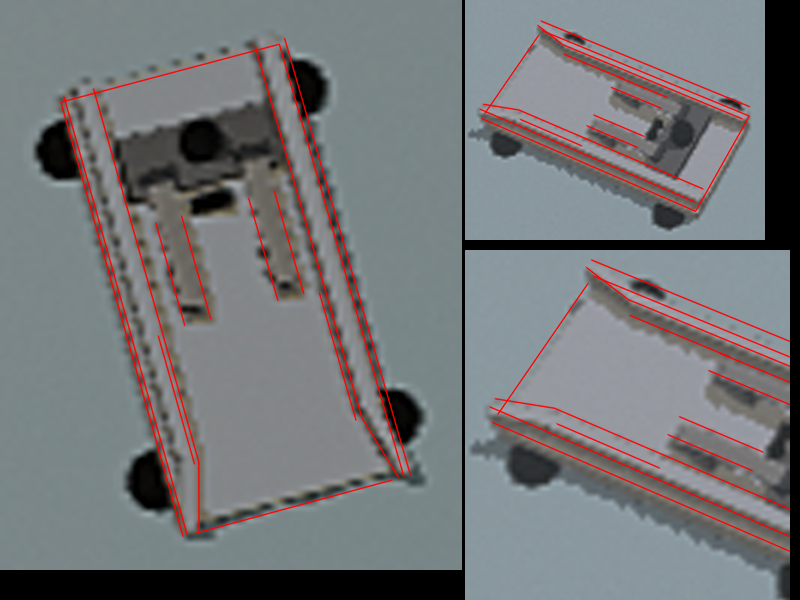

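>>> play_rows(
  plan=[
    [[0.596,-0.671,-0.17,0,0,-0.0328,-0.17],[0.596,-0.671,-0.17,0,0,-0.0328,-0.17],[0.596,-0.671,-0.17,0,0,-0.0328,-0.17],[0.596,-0.671,-0.17,0,0,-0.0328,-0.17],[0.596,-0.671,-0.17,0,0,-0.0328,-0.17],[0.596,-0.671,-0.17,0,0,-0.0328,-0.17],[0.596,-0.671,-0.17,0,0,-0.0328,-0.17],[0.596,-0.671,-0.17,0,0,-0.0328,-0.17],[0.596,-0.671,-0.17,0,0,-0.0328,-0.17],[0.596,-0.671,-0.17,0,0,-0.0328,-0.17],[0.596,-0.671,-0.17,0,0,-0.0328,-0.17],[0.596,-0.671,-0.17,0,0,-0.0328,-0.17]],
  ],
)

```text
time_s: 1.9
position: [0.5701, 0.1841, 0.1203]
tcp_rot: [[0.015, 1.0, 0.0], [1.0, -0.015, 0.0], [0.0, 0.0, -1.0]]
force: [0.7, 0.3, 0.1]
opening: 0.414
```

>>> play_rows(
  plan=[
    [[0,0,0,0,0,0,-0.17],[0,0,0,0,0,0,-0.17],[0,0,0,0,0,0,-0.17]],
  ],
)

```text
time_s: 2.2
position: [0.5678, 0.1863, 0.1206]
tcp_rot: [[0.009, 1.0, -0.001], [1.0, -0.009, 0.0], [0.0, -0.001, -1.0]]
force: [-0.1, 0.6, -0.2]
opening: 0.412
```

>>> play_rows(
  plan=[
    [[0,-0.01,-0.4,0,0,0,-0.17],[0,0,-0.4,0,0,0,-0.17],[0,0,-0.4,0,0,0,-0.17],[0,0,-0.3,0,0,0,-0.17],[0,0,-0.2,0,0,0,-0.17],[0,0,-0.2,0,0,0,-0.17],[0,0,-0.15,0,0,0,-0.17],[0,0,-0.13,0,0,0,-0.17],[0,0,0,0,0,0,-0.17]],
  ],
)

```text
time_s: 3.1
position: [0.5684, 0.185, 0.0109]
tcp_rot: [[0.011, 1.0, -0.001], [1.0, -0.011, -0.0], [-0.0, -0.001, -1.0]]
force: [0.0, 0.9, 0.5]
opening: 0.417
```

>>> play_rows(
  plan=[
    [[0,0,0,0,0,0,-0.6],[0,0,0,0,0,0,-0.8],[0,0,0,0,0,0,-1],[0,0,0,0,0,0,-1],[0,0,0,0,0,0,-1],[0,0,0,0,0,0,-1]],
  ],
)

```text
time_s: 3.7
position: [0.569, 0.1851, 0.012]
tcp_rot: [[0.01, 1.0, 0.0], [1.0, -0.01, 0.0], [0.0, 0.0, -1.0]]
force: [-0.9, 1.0, 3.0]
opening: 0.159
```

>>> play_rows(
  plan=[
    [[0,0,0.1,0,0,0,-1],[0,0,0.3,0,0,0,-1],[0,0,0.4,0,0,0,-1],[0,0,0.4,0,0,0,-1],[0,0,0.3,0,0,0,-1],[0,0,0,0,0,0,-1]],
  ],
)

```text
time_s: 4.3
position: [0.5707, 0.1854, 0.0896]
tcp_rot: [[0.011, 1.0, 0.006], [1.0, -0.011, 0.001], [0.001, 0.006, -1.0]]
force: [1.0, -0.5, -1.7]
opening: 0.16
```

>>> play_rows(
  plan=[
    [[-0.104,-0.395,0,0,0,0.004,-1],[-0.208,-0.79,0,0,0,0.0081,-1],[-0.208,-0.79,0,0,0,0.0081,-1],[-0.208,-0.79,0,0,0,0.0081,-1],[-0.208,-0.79,0,0,0,0.0081,-1],[-0.208,-0.79,0,0,0,0.0081,-1],[-0.208,-0.79,0,0,0,0.0081,-1],[-0.208,-0.79,0,0,0,0.0081,-1],[-0.208,-0.79,0,0,0,0.0081,-1],[-0.208,-0.79,0,0,0,0.0081,-1],[-0.104,-0.395,0,0,0,0.004,-1],[0,0,0,0,0,0,-1]],
  ],
)

```text
time_s: 5.5
position: [0.4646, -0.2131, 0.0864]
tcp_rot: [[-0.237, 0.971, 0.001], [0.971, 0.237, -0.001], [-0.001, 0.001, -1.0]]
force: [0.1, -0.0, -1.3]
opening: 0.157
```

>>> play_rows(
  plan=[
    [[0,0,-0.4,0,0,0,-1],[0,0,-0.3,0,0,0,-1],[0,0,0,0,0,0,-1],[0,0,0,0,0,0,-1]],
  ],
)

```text
time_s: 5.9
position: [0.4646, -0.2088, 0.0514]
tcp_rot: [[-0.242, 0.97, -0.001], [0.97, 0.242, 0.001], [0.001, -0.001, -1.0]]
force: [0.5, 0.9, -2.0]
opening: 0.162
```

```bash
python3 - <<'E'
from ov import *
t=np.mean([capture("top").astype(float) for _ in range(3)],0)[:,:,::-1].astype(np.uint8);s=np.mean([capture("scene").astype(float) for _ in range(3)],0)[:,:,::-1].astype(np.uint8)
cv2.imwrite("pics/t2.png",t);cv2.imwrite("pics/s2.png",s)
st=read_state();p=st["position"];print(p,st["force"],st["moment"]); print(st["tcp_rot"])
z=p[2]-.0113
I=[[(a[0]-(-.04),a[1],a[2]+z),(b[0]+.04,b[1],b[2]+z)] for a,b in segs_ins()]
yaw=np.degrees(np.arctan2(st["tcp_rot"][1,1],st["tcp_rot"][0,1]));print(yaw)
it=[(p[:2],yaw,I,(0,0,255)),((.6253,-.1682),14.,segs_bed(),(255,0,0))]
cv2.imwrite("pics/ov3.png",sheet([((0,0),draw(t,"top",(355,200,455,320),5,it)[:,:]),((505,0),draw(s,"scene",(185,230,285,340),3,it)),((505,335),draw(s,"scene",(230,265,290,320),5,it))]))
E
```

```text
[ 0.46522349 -0.20994357  0.05215562] [-0.8043322   0.07850747 -2.3749854 ] [-0.06310265  0.09706328 -0.01654629]
[[-2.41526130e-01  9.70393822e-01  9.78824759e-04]
 [ 9.70393855e-01  2.41526876e-01 -7.30948799e-04]
 [-9.45720685e-04  7.73302296e-04 -9.99999254e-01]]
13.976679611386286
```

View pics/ov3.png

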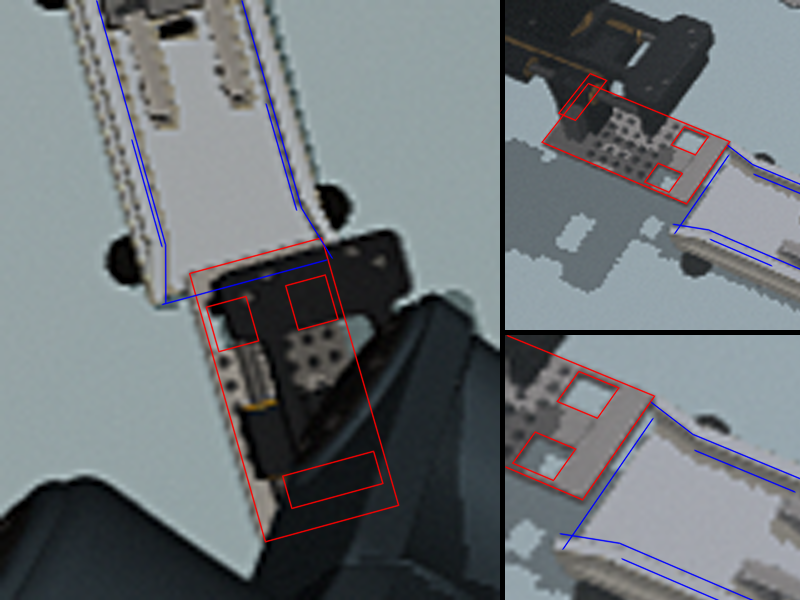

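```bash
python3 - <<'E'
from ov import *
n_=np.array([-.2415,.9704]);u_=np.array([.9704,.2415])
for n,f_,(x0,y0,x1,y1) in(("top","t2",(385,245,430,315)),("scene","s2",(190,250,270,305))):
    I=cv2.imread(f"pics/{f_}.png");f=4;g=cv2.cvtColor(cv2.resize(I[y0:y1,x0:x1],None,fx=f,fy=f,interpolation=cv2.INTER_CUBIC),cv2.COLOR_BGR2GRAY)
    L=cv2.createLineSegmentDetector(cv2.LSD_REFINE_STD).detect(g)[0][:,0]
    for l in sorted(L,key=lambda l:-np.hypot(l[0]-l[2],l[1]-l[3]))[:60]:
        uv=(l.reshape(2,2)+.5)/f-.5+[x0,y0]
        a,b=[back(n,q,.0469)[:2] for q in uv]
        if a[0]>b[0]:a,b=b,a
        d=b-a;y=np.degrees(np.arctan2(d[1],d[0]))
        if (abs(y-14)<5 or abs(y+76)<5) and np.hypot(*d)>.009: print(n,uv.round(1).ravel(),"len %.3f yaw %.1f n %.4f %.4f u %.4f %.4f"%(np.hypot(*d),y,a@n_+.3161,b@n_+.3161,a@u_-.4008,b@u_-.4008))
E
```

```text
top [401.6 292.8 397.4 278.7] len 0.032 yaw 14.6 n 0.0338 0.0341 u 0.0143 0.0459
top [402.7 268.4 405.9 279.5] len 0.025 yaw 14.3 n 0.0168 0.0170 u 0.0395 0.0644
top [396.6 275.4 393.6 264.9] len 0.024 yaw 14.3 n 0.0339 0.0340 u 0.0533 0.0769
top [404.1 290.  401.2 280.8] len 0.021 yaw 15.9 n 0.0267 0.0273 u 0.0188 0.0395
top [405.9 270.9 408.3 278.9] len 0.018 yaw 14.6 n 0.0114 0.0117 u 0.0394 0.0574
top [394.3 261.8 396.8 268.9] len 0.016 yaw 17.2 n 0.0296 0.0305 u 0.0667 0.0829
top [404.4 279.9 402.3 272.8] len 0.016 yaw 14.7 n 0.0201 0.0203 u 0.0396 0.0555
top [420.9 263.8 413.9 265.7] len 0.016 yaw -75.5 n -0.0083 -0.0241 u 0.0637 0.0638
top [422.6 247.4 429.4 245.8] len 0.015 yaw -77.3 n -0.0376 -0.0530 u 0.0971 0.0967
top [405.  252.3 411.5 250.5] len 0.015 yaw -75.6 n 0.0024 -0.0123 u 0.0969 0.0970
top [405.3 306.3 403.8 300.2] len 0.013 yaw 12.4 n 0.0338 0.0334 u -0.0155 -0.0021
top [410.3 275.1 411.6 281. ] len 0.013 yaw 9.9 n 0.0058 0.0048 u 0.0331 0.0461
top [403.3 299.4 401.9 293.6] len 0.013 yaw 11.6 n 0.0339 0.0334 u -0.0003 0.0125
top [408.8 275.3 407.3 269.6] len 0.0
[... 1717 characters left out ...]
u 0.0665 0.0664
scene [202.1 280.8 197.4 278.3] len 0.013 yaw 10.0 n -0.0327 -0.0335 u -0.0169 -0.0043
scene [213.6 284.2 218.2 285.8] len 0.011 yaw 18.4 n -0.0302 -0.0294 u 0.0226 0.0336
scene [208.1 283.2 203.8 281.2] len 0.011 yaw 12.1 n -0.0329 -0.0333 u -0.0005 0.0107
scene [238.9 285.2 243.1 286.7] len 0.010 yaw 17.6 n -0.0086 -0.0080 u 0.0721 0.0821
scene [210.5 251.4 206.4 250. ] len 0.010 yaw 17.6 n 0.0418 0.0424 u -0.0433 -0.0328
scene [194.7 254.1 192.1 257.4] len 0.011 yaw -75.2 n 0.0206 0.0100 u -0.0599 -0.0597
scene [240.  287.1 236.2 285.3] len 0.010 yaw 12.0 n -0.0116 -0.0119 u 0.0672 0.0769
scene [212.5 273.7 210.2 277.2] len 0.010 yaw -72.0 n -0.0078 -0.0178 u 0.0052 0.0059
```

>>> play_rows(
  plan=[
    [[0,0.012,-0.14,0,0,0,-1],[0,0,-0.14,0,0,0,-1],[0,0,-0.12,0,0,0,-1],[0,0,-0.08,0,0,0,-1],[0,0,-0.02,0,0,0,-1],[0,0,0,0,0,0,-1],[0,0,0,0,0,0,-1]],
  ],
)

```text
time_s: 6.9
position: [0.4649, -0.2094, 0.0266]
tcp_rot: [[-0.241, 0.97, 0.0], [0.97, 0.241, -0.0], [-0.0, 0.0, -1.0]]
force: [-0.5, 0.2, -1.4]
opening: 0.158
```

>>> play_rows(
  plan=[
    [[0,0,-0.02,0,0,0,-1],[0,0,0,0,0,0,-1]],
  ],
)

```text
time_s: 7.1
position: [0.4649, -0.2094, 0.0257]
tcp_rot: [[-0.241, 0.97, 0.0], [0.97, 0.241, -0.0], [-0.0, 0.0, -1.0]]
force: [0.4, 0.7, -1.9]
opening: 0.159
```

>>> play_rows(
  plan=[
    [[0,0,-0.02,0,0,0,-1],[0,0,0,0,0,0,-1]],
  ],
)

```text
time_s: 7.3
position: [0.4648, -0.2093, 0.0246]
tcp_rot: [[-0.241, 0.97, 0.0], [0.97, 0.241, -0.0], [-0.0, -0.0, -1.0]]
force: [-0.8, -0.1, -1.4]
opening: 0.155
```

>>> play_rows(
  plan=[
    [[0,0,-0.01,0,0,0,-1],[0,0,0,0,0,0,-1]],
  ],
)

```text
time_s: 7.5
position: [0.4648, -0.2093, 0.024]
tcp_rot: [[-0.241, 0.97, -0.0], [0.97, 0.241, 0.0], [0.0, -0.0, -1.0]]
force: [-0.8, -0.7, -1.6]
opening: 0.16
```

>>> play_rows(
  plan=[
    [[0,0,-0.01,0,0,0,-1],[0,0,0,0,0,0,-1]],
  ],
)

```text
time_s: 7.7
position: [0.4648, -0.2093, 0.0237]
tcp_rot: [[-0.241, 0.97, 0.0], [0.97, 0.241, -0.0], [-0.0, 0.0, -1.0]]
force: [-1.3, 0.0, 1.3]
opening: 0.157
```

```bash
python3 - <<'E'
from rig import *
import numpy as np
for i in range(3): capture("top"); s=read_state();print(s["position"],s["force"].round(2) if hasattr(s["force"],"round") else s["force"],s["moment"])
E
```

```text
[ 0.46476761 -0.20932257  0.02370048] [-0.79  0.03  1.24] [-0.11975759  0.01312477 -0.00506867]
[ 0.46479768 -0.20932133  0.02368922] [-1.18 -0.21 -0.16] [-0.06610733  0.03919457  0.01463452]
[ 0.46479308 -0.20931287  0.02368314] [-1.06 -0.47  0.02] [-0.06403011  0.03895466  0.0178823 ]
```

>>> play_rows(
  plan=[
    [[0.0485,0.0121,0,0,0,0,-1],[0.0485,0.0121,0,0,0,0,-1],[0.0485,0.0121,0,0,0,0,-1],[0.0485,0.0121,0,0,0,0,-1],[0.0485,0.0121,0,0,0,0,-1]],
  ],
)

```text
time_s: 8.35
position: [0.4771, -0.2062, 0.0236]
tcp_rot: [[-0.241, 0.97, -0.0], [0.97, 0.241, -0.0], [0.0, -0.0, -1.0]]
force: [-1.6, -1.2, 2.4]
opening: 0.158
```

>>> play_rows(
  plan=[
    [[0.0485,0.0121,0,0,0,0,-1],[0.0485,0.0121,0,0,0,0,-1],[0.0485,0.0121,0,0,0,0,-1]],
  ],
)

```text
time_s: 8.65
position: [0.4843, -0.2044, 0.0236]
tcp_rot: [[-0.241, 0.97, -0.0], [0.97, 0.241, 0.0], [0.0, -0.0, -1.0]]
force: [-2.6, -1.2, 2.9]
opening: 0.164
```

>>> play_rows(
  plan=[
    [[0.0485,0.0121,0,0,0,0,-1],[0.0485,0.0121,0,0,0,0,-1],[0.0485,0.0121,0,0,0,0,-1],[0.0485,0.0121,0,0,0,0,-1],[0,0,0,0,0,0,-1],[0,0,0,0,0,0,-1]],
  ],
)

```text
time_s: 9.25
position: [0.4944, -0.202, 0.0236]
tcp_rot: [[-0.241, 0.97, 0.001], [0.97, 0.241, -0.0], [-0.0, 0.001, -1.0]]
force: [-1.6, -0.4, 2.9]
opening: 0.16
```

```bash
python3 - <<'E'
from ov import *
s=capture("scene")[:,:,::-1];t=capture("top")[:,:,::-1];cv2.imwrite("pics/s3.png",s)
st=read_state();p=st["position"];print(p,st["force"],st["moment"])
u_=np.array([.9704,.2415]);n_=np.array([-.2415,.9704]);print("bedx",p[:2]@u_-.5663,"n",p[:2]@n_+.3145)
cv2.imwrite("pics/v4.png",sheet([((0,0),cv2.resize(s[250:350,210:340],None,fx=6,fy=6,interpolation=cv2.INTER_CUBIC))]))
E
```

```text
[ 0.49440371 -0.20198871  0.02356478] [-0.28556893  1.07369092  2.60190879] [ 0.10389644 -0.07557407  0.05712746]
bedx -0.1353109169685675 n -0.000908338455178348
```

View pics/v4.png

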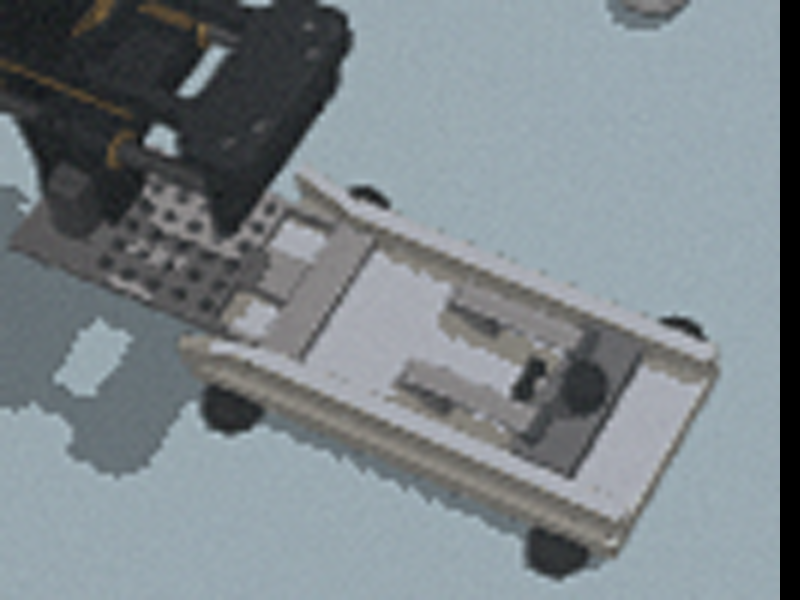

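>>> play_rows(
  plan=[
    [[0.0388,0.0097,0,0,0,0,-1],[0.0388,0.0097,0,0,0,0,-1],[0.0388,0.0097,0,0,0,0,-1],[0.0388,0.0097,0,0,0,0,-1],[0.0388,0.0097,0,0,0,0,-1],[0.0388,0.0097,0,0,0,0,-1]],
  ],
)

```text
time_s: 9.95
position: [0.5048, -0.1992, 0.0237]
tcp_rot: [[-0.241, 0.97, -0.002], [0.97, 0.241, 0.0], [0.001, -0.002, -1.0]]
force: [-4.4, -0.7, 5.7]
opening: 0.16
```

>>> play_rows(
  plan=[
    [[0.0388,0.0097,0,0,0,0,-1],[0.0388,0.0097,0,0,0,0,-1],[0.0388,0.0097,0,0,0,0,-1],[0.0388,0.0097,0,0,0,0,-1],[0.0388,0.0097,0,0,0,0,-1],[0.0388,0.0097,0,0,0,0,-1]],
  ],
)

```text
time_s: 10.55
position: [0.5161, -0.1962, 0.0238]
tcp_rot: [[-0.242, 0.97, -0.002], [0.97, 0.242, 0.0], [0.001, -0.002, -1.0]]
force: [-4.8, -0.8, 7.8]
opening: 0.157
```

>>> play_rows(
  plan=[
    [[0.0291,0.0073,0,0,0,0,-1],[0.0291,0.0073,0,0,0,0,-1],[0.0291,0.0073,0,0,0,0,-1],[0.0291,0.0073,0,0,0,0,-1]],
  ],
)

```text
time_s: 10.95
position: [0.5218, -0.1948, 0.0239]
tcp_rot: [[-0.242, 0.97, -0.003], [0.97, 0.242, 0.0], [0.001, -0.002, -1.0]]
force: [-4.5, -2.1, 8.1]
opening: 0.161
```

>>> play_rows(
  plan=[
    [[0.0291,0.0073,0,0,0,0,-1],[0.0291,0.0073,0,0,0,0,-1],[0.0291,0.0073,0,0,0,0,-1],[0.0291,0.0073,0,0,0,0,-1]],
  ],
)

```text
time_s: 11.35
position: [0.5276, -0.1934, 0.0239]
tcp_rot: [[-0.242, 0.97, -0.003], [0.97, 0.242, 0.0], [0.001, -0.003, -1.0]]
force: [-5.5, -1.2, 8.1]
opening: 0.158
```

>>> play_rows(
  plan=[
    [[0.0291,0.0073,0,0,0,0,-1],[0.0291,0.0073,0,0,0,0,-1],[0.0291,0.0073,0,0,0,0,-1],[0.0291,0.0073,0,0,0,0,-1]],
  ],
)

```text
time_s: 11.75
position: [0.5333, -0.1919, 0.0239]
tcp_rot: [[-0.242, 0.97, -0.003], [0.97, 0.242, 0.0], [0.001, -0.003, -1.0]]
force: [-5.0, -1.3, 8.1]
opening: 0.157
```

>>> play_rows(
  plan=[
    [[0,0,0.008,0,0,0,-1],[0,0,0,0,0,0,-1]],
  ],
)

```text
time_s: 11.95
position: [0.5344, -0.1918, 0.0239]
tcp_rot: [[-0.241, 0.97, -0.001], [0.97, 0.241, 0.0], [0.0, -0.001, -1.0]]
force: [-2.5, 0.4, 3.6]
opening: 0.159
```

>>> play_rows(
  plan=[
    [[0.0194,0.0048,0,0,0,0,-1],[0.0194,0.0048,0,0,0,0,-1],[0.0194,0.0048,0,0,0,0,-1]],
  ],
)

```text
time_s: 12.25
position: [0.5364, -0.1911, 0.0239]
tcp_rot: [[-0.242, 0.97, -0.003], [0.97, 0.242, 0.0], [0.001, -0.003, -1.0]]
force: [-6.7, -3.0, 7.4]
opening: 0.162
```

>>> play_rows(
  plan=[
    [[0.0194,0.0048,0,0,0,0,-1],[0.0194,0.0048,0,0,0,0,-1],[0.0194,0.0048,0,0,0,0,-1]],
  ],
)

```text
time_s: 12.55
position: [0.5383, -0.1904, 0.0239]
tcp_rot: [[-0.242, 0.97, -0.005], [0.97, 0.242, 0.001], [0.002, -0.004, -1.0]]
force: [-9.2, -2.4, 7.8]
opening: 0.16
```

>>> play_rows(
  plan=[
    [[0.0194,0.0048,0,0,0,0,-1],[0.0194,0.0048,0,0,0,0,-1],[0.0194,0.0048,0,0,0,0,-1]],
  ],
)

```text
time_s: 12.85
position: [0.5404, -0.1896, 0.0239]
tcp_rot: [[-0.242, 0.97, -0.006], [0.97, 0.242, 0.001], [0.002, -0.006, -1.0]]
force: [-10.6, -4.7, 8.5]
opening: 0.159
```

>>> play_rows(
  plan=[
    [[0,0,0.008,0,0,0,-1],[0,0,0.0,0,0,0,-1],[0,0,0.0,0,0,0,-1]],
  ],
)

```text
time_s: 13.15
position: [0.541, -0.1895, 0.024]
tcp_rot: [[-0.242, 0.97, -0.005], [0.97, 0.242, 0.001], [0.002, -0.004, -1.0]]
force: [-8.3, -2.9, 4.3]
opening: 0.158
```

>>> play_rows(
  plan=[
    [[0.0194,0.0048,0,0,0,0,-1],[0.0194,0.0048,0,0,0,0,-1]],
  ],
)

```text
time_s: 13.35
position: [0.5421, -0.189, 0.0239]
tcp_rot: [[-0.242, 0.97, -0.007], [0.97, 0.242, 0.001], [0.003, -0.006, -1.0]]
force: [-9.9, -3.2, 7.3]
opening: 0.161
```

>>> play_rows(
  plan=[
    [[0.0194,0.0048,0,0,0,0,-1],[0.0194,0.0048,0,0,0,0,-1]],
  ],
)

```text
time_s: 13.55
position: [0.5434, -0.1885, 0.0239]
tcp_rot: [[-0.242, 0.97, -0.008], [0.97, 0.242, 0.002], [0.003, -0.007, -1.0]]
force: [-11.5, -5.1, 7.7]
opening: 0.161
```

>>> play_rows(
  plan=[
    [[0.0194,0.0048,0,0,0,0,-1],[0.0194,0.0048,0,0,0,0,-1]],
  ],
)

```text
time_s: 13.75
position: [0.5471, -0.1879, 0.0239]
tcp_rot: [[-0.241, 0.97, -0.004], [0.97, 0.241, 0.001], [0.002, -0.004, -1.0]]
force: [-8.2, -1.9, 5.5]
opening: 0.163
```

>>> play_rows(
  plan=[
    [[0.0194,0.0048,0,0,0,0,-1],[0.0194,0.0048,0,0,0,0,-1],[0.0194,0.0048,0,0,0,0,-1]],
  ],
)

```text
time_s: 14.05
position: [0.55, -0.1872, 0.024]
tcp_rot: [[-0.242, 0.97, -0.004], [0.97, 0.242, 0.001], [0.002, -0.004, -1.0]]
force: [-5.9, -1.8, 4.9]
opening: 0.162
```

>>> play_rows(
  plan=[
    [[0.0194,0.0048,0,0,0,0,-1],[0.0194,0.0048,0,0,0,0,-1],[0.0194,0.0048,0,0,0,0,-1]],
  ],
)

```text
time_s: 14.35
position: [0.553, -0.1865, 0.0239]
tcp_rot: [[-0.242, 0.97, -0.004], [0.97, 0.242, 0.001], [0.002, -0.004, -1.0]]
force: [-6.7, -2.2, 5.9]
opening: 0.155
```

>>> play_rows(
  plan=[
    [[0.0194,0.0048,0,0,0,0,-1],[0.0194,0.0048,0,0,0,0,-1],[0.0194,0.0048,0,0,0,0,-1]],
  ],
)

```text
time_s: 14.65
position: [0.5559, -0.1857, 0.024]
tcp_rot: [[-0.242, 0.97, -0.004], [0.97, 0.242, 0.001], [0.002, -0.004, -1.0]]
force: [-6.8, -1.7, 4.8]
opening: 0.156
```

```bash
python3 - <<'E'
from ov import *
s=capture("scene")[:,:,::-1]
st=read_state();p=st["position"];print(p,st["force"],st["moment"])
u_=np.array([.9704,.2415]);n_=np.array([-.2415,.9704]);print("bedx",p[:2]@u_-.5663,"n",p[:2]@n_+.3145)
cv2.imwrite("pics/v5.png",cv2.resize(s[260:350,235:340],None,fx=6,fy=6,interpolation=cv2.INTER_CUBIC))
E
```

```text
[ 0.55613517 -0.18570683  0.02394912] [-6.83251499 -0.83620949  4.19965159] [-0.4292082   0.94802824 -0.03514053]
bedx -0.07147462717353098 n -1.6557220523072402e-05
```

View pics/v5.png

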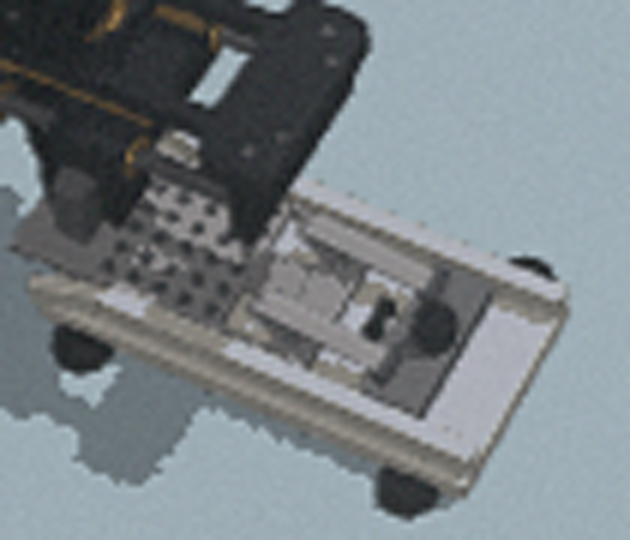

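Both clips are riding on the plate (noses near (300,225) and (245,300)), and the bumper is roughly 10 mm ahead of the front edge.

>>> play_rows(
  plan=[
    [[0.0194,0.0048,0,0,0,0,-1],[0.0194,0.0048,0,0,0,0,-1],[0.0194,0.0048,0,0,0,0,-1]],
  ],
)

```text
time_s: 15.0
position: [0.5588, -0.185, 0.0239]
tcp_rot: [[-0.242, 0.97, -0.004], [0.97, 0.242, 0.001], [0.002, -0.004, -1.0]]
force: [-6.7, -1.6, 5.5]
opening: 0.157
```

>>> play_rows(
  plan=[
    [[0.0194,0.0048,0,0,0,0,-1],[0.0194,0.0048,0,0,0,0,-1]],
  ],
)

```text
time_s: 15.2
position: [0.5608, -0.1846, 0.0239]
tcp_rot: [[-0.242, 0.97, -0.004], [0.97, 0.242, 0.001], [0.002, -0.004, -1.0]]
force: [-6.9, -2.0, 6.0]
opening: 0.161
```

>>> play_rows(
  plan=[
    [[0.0194,0.0048,0,0,0,0,-1]],
  ],
)

```text
time_s: 15.3
position: [0.5617, -0.1843, 0.0239]
tcp_rot: [[-0.242, 0.97, -0.004], [0.97, 0.242, 0.001], [0.002, -0.004, -1.0]]
force: [-7.3, -2.7, 4.8]
opening: 0.158
```

>>> play_rows(
  plan=[
    [[0.0194,0.0048,0,0,0,0,-1]],
  ],
)

```text
time_s: 15.4
position: [0.5627, -0.1841, 0.0239]
tcp_rot: [[-0.242, 0.97, -0.005], [0.97, 0.242, 0.001], [0.002, -0.004, -1.0]]
force: [-6.4, -0.9, 4.2]
opening: 0.158
```

>>> play_rows(
  plan=[
    [[0.0194,0.0048,0,0,0,0,-1]],
  ],
)

```text
time_s: 15.5
position: [0.5636, -0.1838, 0.0239]
tcp_rot: [[-0.242, 0.97, -0.004], [0.97, 0.242, 0.001], [0.002, -0.004, -1.0]]
force: [-5.9, -1.4, 5.6]
opening: 0.159
```

>>> play_rows(
  plan=[
    [[0.0194,0.0048,0,0,0,0,-1]],
  ],
)

```text
time_s: 15.6
position: [0.5662, -0.1837, 0.024]
tcp_rot: [[-0.241, 0.971, -0.001], [0.971, 0.241, 0.001], [0.001, -0.001, -1.0]]
force: [1.4, 0.4, -2.4]
opening: 0.153
```

>>> play_rows(
  plan=[
    [[0.0194,0.0048,0,0,0,0,-1]],
  ],
)

```text
time_s: 15.7
position: [0.5672, -0.1837, 0.024]
tcp_rot: [[-0.242, 0.97, -0.001], [0.97, 0.242, 0.0], [0.0, -0.001, -1.0]]
force: [-5.1, -3.1, 3.4]
opening: 0.161
```

>>> play_rows(
  plan=[
    [[0.0194,0.0048,0,0,0,0,-1]],
  ],
)

```text
time_s: 15.8
position: [0.5676, -0.1834, 0.0239]
tcp_rot: [[-0.242, 0.97, -0.003], [0.97, 0.242, 0.0], [0.001, -0.003, -1.0]]
force: [-5.9, -2.9, 2.5]
opening: 0.161
```

The force dropped as the clips snapped, then rose to about 6 N, which is the bumper. I'll stop pushing and ease off slightly.

>>> play_rows(
  plan=[
    [[-0.01,-0.0025,0,0,0,0,-1],[0,0,0,0,0,0,-1],[0,0,0,0,0,0,-1]],
  ],
)

```text
time_s: 16.1
position: [0.5675, -0.1835, 0.024]
tcp_rot: [[-0.241, 0.97, -0.001], [0.97, 0.241, 0.0], [0.001, -0.001, -1.0]]
force: [-4.8, -2.1, 0.4]
opening: 0.156
```

```bash
python3 - <<'E'
from ov import *
s=capture("scene")[:,:,::-1]
st=read_state();p=st["position"];print(p,st["force"],st["moment"])
u_=np.array([.9704,.2415]);n_=np.array([-.2415,.9704]);print("bedx",p[:2]@u_-.5663,"n",p[:2]@n_+.3145)
cv2.imwrite("pics/v6.png",cv2.resize(s[260:350,235:340],None,fx=6,fy=6,interpolation=cv2.INTER_CUBIC))
E
```

```text
[ 0.567514   -0.18345347  0.0239481 ] [-3.85363774 -1.0403764   0.34138917] [-0.40763532  0.78007325 -0.06702116]
bedx -0.05988842947718398 n -0.0005778789704172227
```

View pics/v6.png

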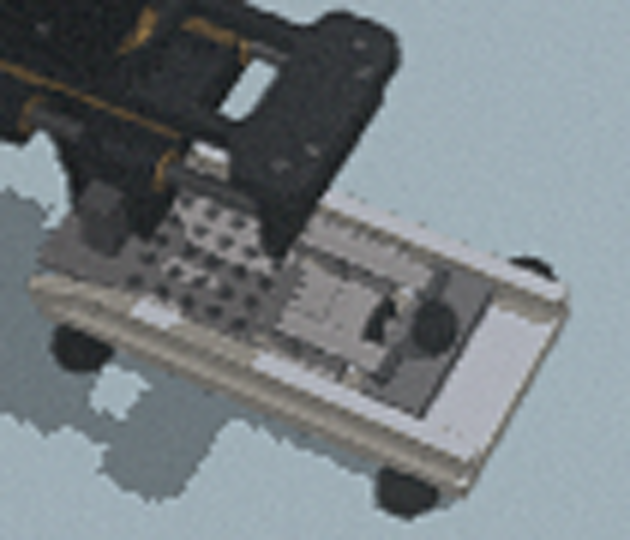

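The front edge is at the bumper, around (380,325), and the clips look down in the windows. I'll release and lift.

>>> play_rows(
  plan=[
    [[0,0,0,0,0,0,-0.6],[0,0,0,0,0,0,-0.4],[0,0,0,0,0,0,-0.4],[0,0,0,0,0,0,-0.4]],
  ],
)

```text
time_s: 16.55
position: [0.5694, -0.1838, 0.0247]
tcp_rot: [[-0.241, 0.97, 0.003], [0.97, 0.241, -0.001], [-0.001, 0.002, -1.0]]
force: [0.1, 0.3, 0.2]
opening: 0.287
```

>>> play_rows(
  plan=[
    [[0,0,0.1,0,0,0,-0.4],[0,0,0.2,0,0,0,-0.4],[0,0,0.4,0,0,0,-0.4],[0,0,0.6,0,0,0,-0.4],[0,0,0.8,0,0,0,-0.4],[-0.5,0,0.6,0,0,0,-0.4],[-0.5,0,0.4,0,0,0,-0.4],[-0.5,0,0,0,0,0,-0.4],[0,0,0,0,0,0,-0.4],[0,0,0,0,0,0,-0.4]],
  ],
)

```text
time_s: 17.55
position: [0.4936, -0.1838, 0.1803]
tcp_rot: [[-0.241, 0.971, 0.002], [0.971, 0.241, -0.001], [-0.001, 0.002, -1.0]]
force: [-0.4, -0.4, 0.4]
opening: 0.302
```

```bash
python3 - <<'E'
from ov import *
s=capture("scene")[:,:,::-1];t=capture("top")[:,:,::-1];cv2.imwrite("pics/tend.png",t)
st=read_state();print(st["time_s"],st["position"],st["force"],st["opening"])
e=cv2.resize(s[260:350,235:340],None,fx=6,fy=6,interpolation=cv2.INTER_CUBIC)
cv2.imwrite("pics/v7.png",e)
cv2.imwrite("pics/v7.png",sheet([((0,0),cv2.resize(s[260:350,235:340],None,fx=4.5,fy=4.5,interpolation=cv2.INTER_CUBIC)),((480,0),cv2.resize(t[170:280,355:432],None,fx=4,fy=4,interpolation=cv2.INTER_CUBIC))]))
d=cv2.absdiff(cv2.imread("pics/top0.png"),t).max(2);print("spoon_a diff",d[232:302,295:330].max(),"spoonb",d[250:320,495:530].max(),"cup",d[195:225,498:530].max(),"bowl",d[125:180,285:335].max(),"mug/soap",d[175:262,78:175].max())
E
```

```text
17.65 [ 0.49431816 -0.18399816  0.17964537] [0.83709519 0.23241416 0.00561444] 0.29915618672537747
spoon_a diff 32 spoonb 133 cup 30 bowl 33 mug/soap 32
```

View pics/v7.png

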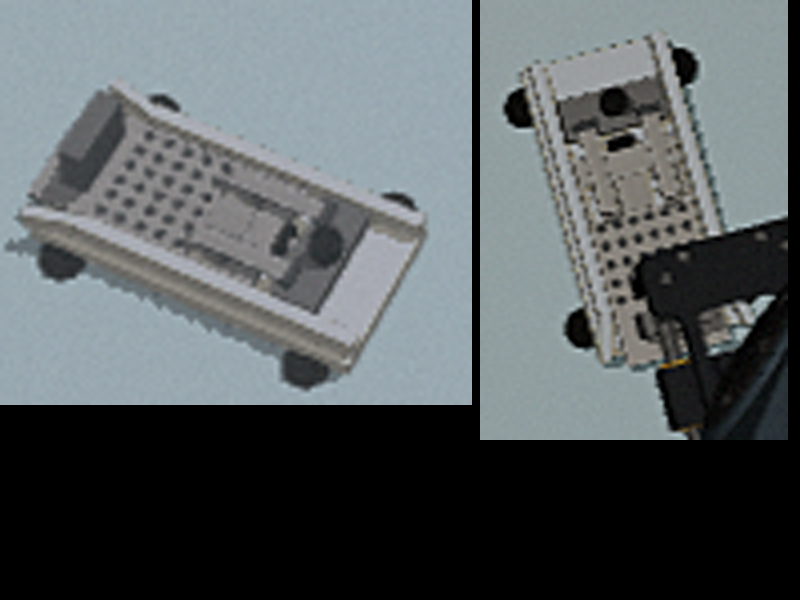

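```bash
python3 -c "
from rig import *
print(hand_in())"
```

```text
the job is handed in; nothing more can be done
None
```

I gripped the insert by its ridge, laid its front end in the bed's mouth and slid it in under the two clips. I stopped at the bumper, released the insert, lifted clear and handed in at about 17.7 s. No verdict was reported.

**Seating:**
- The slide force peaked at about 12 N while the clips rode up.
- It dropped to about zero when they snapped, then rose to about 6 N at the bumper. I eased off a little before releasing.
- At release the grip was at about bed x = -60 mm and 0.6 mm off the centre line.
- The last pictures show the plate flat between the rails, with both clips down in its windows. The tool forces were near zero.

**Force on the bed:** The wrist readings stayed below the 20 N limit, with about 8 N sideways and upward components. They measure load on the tool, not the insert-bed contact itself.

**Bystanders:** Comparing the top pictures before and after, the area around spoon_a, sugar_bowl, mug, soap and egg_cup showed no real change. The area around spoon_b did differ, and I put that down to the arm or its shadow without checking further; the tool never went near it. I did not compare the scraper's area.

**Bed position:** My first estimate of the bed's yaw, about 16.6°, was off. Edge lines in both cameras gave 14.0°, which I used. The two cameras still differed by 1–2 mm sideways, and the flared mouth took this up.

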